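Set the warming plate to two dots and start it

TASK

Switch on the warming plate under the white cup: lay a fingertip on the big ribbed dial and turn it by friction, gripping nothing, until it clicks in at the two-dot mark. Only then press the round start button beside it all the way down with a fingertip and let it go. The cup on the plate and the other things standing round it stay where they are.

Things in the scene. Friction and masses are not known exactly. Their poses are not given: they have to be found in the camera images.
- warmer: electric warming plate, fixed: low grey housing with aluminium deck, 170 (x) x 320 (y) x 46 mm high. Origin: centre of its underside on the worktop; +x points to its back (away from the robot at yaw 0), +y to its left. Round black hot plate, 128 mm across, top 3 mm over the deck, centred at x 5, y 85 mm; dial axis at x 0, y -85 mm; start button at x -52, y 0 mm
- dial (a joint): angle of the dial in rad, growing clockwise seen from above. It clicks in every 45 degrees: 0 off, 0.785 one dot, 1.571 two dots, 2.356 three dots; stops lie just beyond. It starts at off or one dot. Between clicks it resists with up to 0.05 N m; past half-way it pulls itself into the next click and stays there when let go
- dial_top (a point): centre of the dial's flat top, on its upright axis, 67 mm above the worktop. The dial is a black disc, 96 mm across its ribbed rim (24 upright ribs, 2 mm proud), 20 mm high, too wide to grip; it does not give downward. A fingertip pressed on the top with about 10 N, 25 to 40 mm from the axis, or against the rim, carries it round
- dial_pointer (a point): end of the white pointer line on the dial's top, 44 mm from the axis, at the height of the top; it turns with the dial and points to the current mark
- two_dot_mark (a point): middle of the two-dot mark on the deck, 46 mm above the worktop, 63 mm from the dial's axis, 22.5 deg clockwise of the housing's +x. The other marks at that radius: ring (off) 67.5 deg and one dot 22.5 deg anticlockwise of +x, three dots 67.5 deg clockwise
- start_button (a joint): travel of the start button in m: 0 = up, 0.005 = fully down; a spring that takes 4 N at full travel pushes it back up
- start_button_top (a point): centre of the top face of the start button: white, round, 28 mm across, in a black collar on the front part of the deck between dial and hot plate; it is pressed straight down
- mug: small white cup with a handle, 64 mm across, 91 mm with handle, 51 mm high, standing on the hot plate; origin at the centre of its foot
- egg_timer: round kitchen timer, 62 mm across, 50 mm high, left of the warming plate; origin at the centre of its foot; not part of the job
- tub: yoghurt tub, 72 mm across, 71 mm high, left of the warming plate; origin at the centre of its foot; not part of the job
- spice_jar: spice jar, 45 mm across, 106 mm high, right of the warming plate; origin at the centre of its foot; not part of the job
- teaspoon: steel teaspoon, 139 x 28 x 10 mm, lying right of the warming plate; origin at the middle of its underside; not part of the job
- jar: glass jar with a lid, 59 mm across, 90 mm high, behind the dial's side of the warming plate; origin at the centre of its foot; not part of the job

How it is judged:
By the outcome, as a careful person would: the job done as asked, in the order asked, and still so for the second after the job is handed in, with the robot touching nothing.
It also fails if it takes over 48 s, if anything falls off the work surface, if the arm or the gripper's body presses on something with over 40 N, if the wrist force passes 120 N, or if a joint passes its speed limit or range.

ROBOT

A 6-joint arm with a two-finger parallel gripper is mounted at the origin on a cart in front of the work surface, level with it; the furniture and walls round the work are solid. World frame = base frame: x ahead of the robot, y to its left, z up, the work surface at z = 0. Lengths are in m, angles in rad, forces in N, time in s.
With the tool pointing down it reaches from about 0.375 to 0.825 m from the base axis. Payload 5.5 kg.
Tool frame: the origin (TCP) lies at the very end of the fingers, on their centre line; the grasp point (between the pads) lies 19 mm behind it (arm.grip_depth is the distance from the TCP to the grasp point, in m); z points along the fingers, y is the direction in which the jaws open and shut (so a half turn about z gives the same grasp; the last joint's range is limited). The gripper opens to 85 mm and grips with 20 to 120 N. Pads are 22 mm wide; open, the fingers measure 114 mm over their backs; the gripper's body (76 mm by 85 mm) begins 54 mm behind the grasp point. The pads swing forward as they close: fully open they stand 13 mm farther back than shut.
Start: joints at [-1.312, 0.314, -0.047, 1.21, 0, 1.571], TCP at [0.154, -0.58, 0.231] pointing down, gripper open.
Joint ranges: [-2.67, 2.67], [-0.69, 1.73], [-1.03, 1.25], [-2.08, 2.16], [-1.42, 1.45], [-3.14, 3.14]. Speed limits (rad/s): [2.39, 2.39, 3.01, 3.14, 3.14, 3.14].

INTERFACE

Orientations are given as [roll, pitch, yaw] about the fixed x, y, z axes, in that order (R = Rz(yaw) Ry(pitch) Rx(roll)).
In Python, from station import arm gives the robot as it stands.
- The arm moves only by the tool step_arm, never from a script. Its arguments are lists of equal length, an entry for each row: "delta_pos": the shift along the tool's x, y, z in mm, a list of three; "angular": the turn, a rotation vector about the tool's x, y, z in degrees, a list of three. In form: {"delta_pos": [[dx, dy, dz], ...], "angular": [[ax, ay, az], ...]}. A call has 1 to 10 rows; each row shifts and turns the commanded pose from where the row before left it, along the tool's axes as they then stand; what a row does not reach is not made up. A row lasts 1/8 s, in which the tool goes at most 62.5 mm and 10.7 degrees, less where a joint would pass 70% of its speed; a pose out of reach is approached as far as the arm can. A call is refused whole if a number of a shift passes 62.5 or a number of a turn 10.7, either way. A call with a gripper value outside its range is refused whole. "hand" is the closure in counts, from 0 (fully open) to 255 (shut), set as the call begins (left out, the last holds). The fingers move at their own pace and stop on an object; "force" is the grip in N (left out, the last holds). Time passes only in rows, so rows that do not move let the fingers close. It gives the time, the measured TCP pose, the force and the opening at its end, in the units of the state.
- arm.observe(): the state, without advancing time (a new reading comes with each control period).
- arm.read_camera(name): name is "scene" or "top" or "wrist"; returns a dict with "color" (480x640x3 uint8, red, green, blue), "fovy" (degrees; the focal length in pixels is half the picture's height over the tangent of half this angle, whatever the lens; pixels are square), "cx", "cy" (the principal point, pixels), "origin" and "rotation" of the camera in the world; the wrist camera has in their place "mount" (4x4, takes a point from camera to tool coordinates, whose origin is the TCP and whose axes are the flange's). Camera axes: x right, y down, z forward; pixel columns grow to the right and rows downward; lengths in m; the calibration is good to about 2 mm. A picture is of the moment at which its call begins: read the wrist's pose just before it. There is no depth.
- arm.finish_job(): hands the job in, once; it reports no verdict.
Trained networks look in a picture, given as the dict that the camera call returned (one of the last four; its "shot" number tells which), for a name from the list of things; names that differ only in an ending like _2 or _b are one class to them, and where a whole thing is asked for, a point or a joint stands for the part that bears it (a point fixed in the world has none). Each returns a list of dicts, best first, with "p" (0 to 1); they miss things now and then, are a little off and sometimes report something else, mostly with a low value. They report only what shows in the picture. A call takes as long as a camera call.
- arm.masks_of(picture, query): "region" (480x640 bool, what is visible of it) and "box" ([centre column, centre row, width, height] in pixels, round what is visible of it).
The state is a dict: "clock": time; "q": joint angles; "qvel": joint speeds; "joint_torque": joint torques, N m; "tcp_pos": TCP position; "eef_rot": TCP orientation; "contact_force": force on the tool from outside, world axes, zero at the start; "moment": the same for the moment, N m; "finger_gap": finger opening in m.
Only numpy, scipy, OpenCV 4.12 (cv2) and the standard library are available. Lean on these libraries where they do the work, as an engineer would, in place of code of your own. Each camera call takes 0.05 s, during which the arm holds its last target. There are 200 camera calls.

## Working session

There is one attempt and no reset: what is moved stays moved. The work goes in short steps, Python scripts to look and compute and a tool call to move; the robot and the scene stay as the last step left them, time stands still between calls to the robot, and variables do not carry over. Pictures are saved under pics/ and viewed, about 8 in all and at most 12, crops included, and the job is handed in when it is done.

Besides the shell and the picture viewer there is one more tool, called after "Request:" as a command line: name --argument value ..., lists and objects as JSON in quotes. step_arm: Moves the arm, as the interface text tells. Its arguments: {"type":"object","properties":{"delta_pos":{"type":"array","items":{"type":"array","items":{"type":"number"}}},"angular":{"type":"array","items":{"type":"array","items":{"type":"number"}}},"hand":{"type":"number"},"force":{"type":"number"}},"required":["delta_pos","angular"]}

```bash
ls; mkdir -p pics; cat > h.py <<'E'
import numpy as np,cv2
from station import arm
def ray(p,u,v):
    f=p["color"].shape[0]/2/np.tan(np.radians(p["fovy"])/2)
    d=np.array([(u-p["cx"])/f,(v-p["cy"])/f,1.]);R=np.array(p["rotation"])
    return np.array(p["origin"]),R@d/np.linalg.norm(d)
def onz(p,u,v,z):
    o,d=ray(p,u,v);return o+d*(z-o[2])/d[2]
def proj(p,X):
    f=p["color"].shape[0]/2/np.tan(np.radians(p["fovy"])/2)
    c=np.array(p["rotation"]).T@(np.array(X)-np.array(p["origin"]))
    return c[:2]/c[2]*f+[p["cx"],p["cy"]]
def tri(a,b):
    A=0;B=0
    for o,d in (a,b):
        P=np.eye(3)-np.outer(d,d);A=A+P;B=B+P@o
    return np.linalg.solve(A,B)
def save(p,n): cv2.imwrite(n,p["color"][:,:,::-1])
E
python3 - <<'E'
from h import *
s=arm.observe();print(s)
P={}
for n in("top","scene"):
    p=arm.read_camera(n);P[n]=p;save(p,f"pics/{n}0.png");print(n,p["fovy"],p["cx"],p["cy"],p["origin"],p["rotation"])
    for q in("dial_top","start_button_top","dial_pointer","mug","warmer","jar","spice_jar"):
        r=arm.masks_of(p,q)
        for m in r[:1]:print(q,m["p"],m["box"])
E
```

```text
pics
{'clock': 0.0, 'q': array([-1.31201081e+00,  3.14226373e-01, -4.80381039e-02,  1.21021934e+00,
        5.63968037e-06,  1.57081093e+00]), 'qvel': array([ 7.37362486e-04, -2.79059100e-04, -8.20777390e-04, -7.47278469e-04,
       -1.67783372e-03,  5.00011280e-05]), 'joint_torque': array([-5.04960335e-04, -5.39583635e+01,  3.39755523e+01,  1.92030205e-02,
        7.85381326e-05,  2.41584041e-05]), 'tcp_pos': array([ 0.15340097, -0.57947321,  0.23045233]), 'eef_rot': array([-3.13990516e+00, -5.61502162e-06,  2.58770900e-01]), 'contact_force': array([-0.28893327,  0.78975683,  0.4726297 ]), 'moment': array([-0.01477393,  0.02817479,  0.03783406]), 'finger_gap': 0.08558207611457677}
top 42.63359494147617 329.5752731797436 238.9530776067277 [0.4193348  0.037724   1.29764724] [-3.02045374  0.01093562 -1.56639269]
dial_top 0.96 [406.9, 268.9, 47.9, 47.9]
start_button_top 0.64 [407.8, 270.9, 48.9, 46.5]
dial_pointer 0.82 [407.4, 270.6, 50.9, 48.4]
mug 0.9 [332.5, 285.8, 33.7, 48.1]
warmer 0.7 [455.4, 197.5, 33.5, 29.4]
jar 0.93 [407.1, 207.6, 27.1, 34.1]
spice_jar 0.89 [456.6, 198.4, 29.2, 29.4]
scene 54.8038821519473 319.1449726282865 242.61820725182156 [0.22295031 0.44068383 0.73230261] [-2.48729938e+00  8.10595147e-04 -2.43167368e+00]
start_button_top 0.53 [397.8, 250.3, 18.2, 12.0]
dial_pointer 0.62 [392.3, 212.6, 52.0, 48.1]
mug 0.7 [356.6, 266.2, 50.5, 36.2]
warmer 0.78 [367.0, 259.2, 151.7, 158.5]
jar 0.67 [343.6, 182.7, 28.9, 48.0]
spice_jar 0.96 [365.4, 149.8, 24.2, 49.9]
```

```bash
cat > fix.py <<'E'
E
rm fix.py; sed -i 's/^from station import arm/from station import arm\nfrom scipy.spatial.transform import Rotation as Ro\ndef RM(r):\n    r=np.array(r);return r if r.ndim==2 else Ro.from_euler("xyz",r).as_matrix()/; s/np.array(p\["rotation"\])/RM(p["rotation"])/' h.py
python3 - <<'E'
import cv2,numpy as np
a=cv2.imread("pics/top0.png")[130:380,250:530];b=cv2.imread("pics/scene0.png")[120:370,250:480]
a=cv2.resize(a,None,fx=2.4,fy=2.4,interpolation=2);b=cv2.resize(b,None,fx=2.4,fy=2.4,interpolation=2)
cv2.imwrite("pics/a.png",a);cv2.imwrite("pics/b.png",b)
E
```

```text
(no output)
```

View pics/a.png

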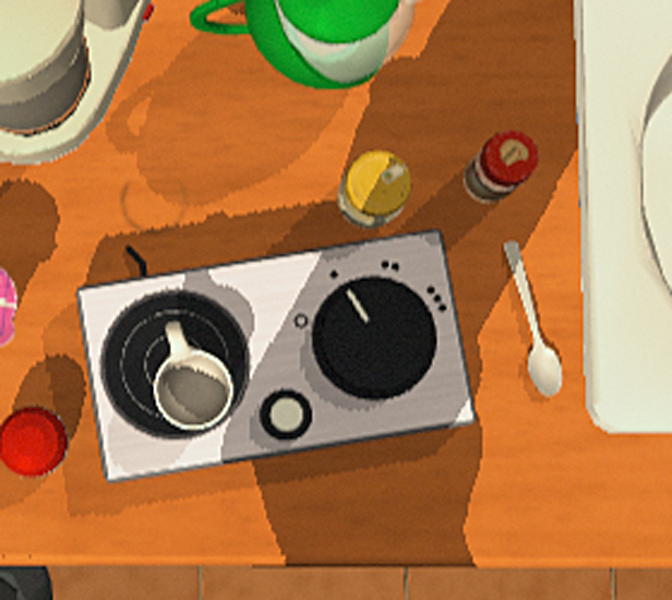

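View pics/b.png

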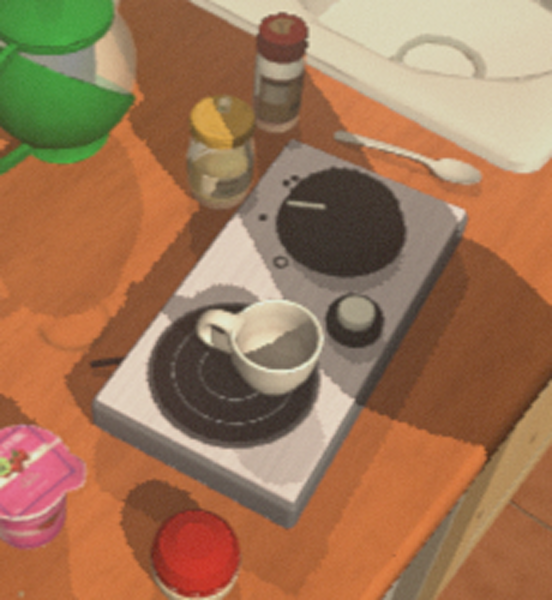

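Top crop: dial centre (375,337), button (286,413), and the pointer end (348,291) at one dot. Scene crop: dial top about (341,220), button (356,313). The dial needs one click clockwise.

```bash
python3 - <<'E'
from h import *
a=arm.read_camera("top");b=arm.read_camera("scene")
A=lambda u,v:(u/2.4+249.7,v/2.4+129.7)
B=lambda u,v:(u/2.4+249.7,v/2.4+119.7)
D=dict(dial=((375,337),(341,221),.067),button=((286,413),(356,313),.05),pointer=((348,291),(289,204),.067),twodot=((390,265),(291,182),.046))
for k,(p,q,z) in D.items():
    print(k,tri(ray(a,*A(*p)),ray(b,*B(*q))).round(4),onz(a,*A(*p),z).round(4),onz(b,*B(*q),z).round(4))
# corners of deck at z=.046
C=[(79,291),(438,232),(474,420),(107,480)]
W=[onz(a,*A(*c),.046)[:2] for c in C];print(np.round(W,4))
c=np.mean(W,0);y=(W[0]+W[3]-W[1]-W[2]);y/=np.linalg.norm(y);yaw=np.arctan2(-y[0],y[1])
R=np.array([[np.cos(yaw),-np.sin(yaw)],[np.sin(yaw),np.cos(yaw)]])
print("centre",c,"yaw",yaw,np.degrees(yaw),"dial",c+R@[0,-.085],"btn",c+R@[-.052,0],'size',np.linalg.norm(W[0]-W[1]),np.linalg.norm(W[1]-W[2]))
for n,p in(("jar",(377,180)),("spice",(510,158))): print(n,onz(a,*A(*p),.09 if n=="jar" else .106))
m=(195,395);print("mug",onz(a,*A(*m),.098))
print(arm.observe()["tcp_pos"], arm.read_camera("wrist")["mount"])
E
```

```text
dial [ 0.5065 -0.1036  0.0524] [ 0.5068 -0.1012  0.067 ] [ 0.4991 -0.0925  0.067 ]
button [ 0.4416 -0.0281  0.0614] [ 0.4437 -0.0278  0.05  ] [ 0.4434 -0.037   0.05  ]
pointer [ 0.5436 -0.0801  0.066 ] [ 0.5452 -0.0791  0.067 ] [ 0.5414 -0.0801  0.067 ]
twodot [ 0.5681 -0.1183  0.0441] [ 0.5698 -0.117   0.046 ] [ 0.5652 -0.1177  0.046 ]
[[ 0.5466  0.1481]
 [ 0.5983 -0.1584]
 [ 0.4386 -0.1861]
 [ 0.3872  0.1224]]
centre [ 0.49268564 -0.01848331] yaw 0.1661216363677599 9.51806864967961 dial [ 0.50674113 -0.10231316] btn [ 0.4414015  -0.02708196] size 0.3107930559123313 0.16208611544496906
jar [ 0.63539656 -0.10168644  0.09      ]
spice [ 0.65106236 -0.20873793  0.106     ]
mug [0.45699234 0.0483371  0.098     ]
[ 0.15354985 -0.58001379  0.2312942 ] [[-1.65896830e-03 -9.63374859e-01 -2.68153183e-01  6.76245792e-02]
 [ 9.99998525e-01 -1.47914222e-03 -8.72625929e-04  1.00443518e-03]
 [ 4.44029185e-04 -2.68154235e-01  9.63375892e-01 -1.41635548e-01]
 [ 0.00000000e+00  0.00000000e+00  0.00000000e+00  1.00000000e+00]]
```

Request:
step_arm --delta_pos '[[43.7, -35.4, 8], [43.7, -35.4, 8], [43.7, -35.4, 8], [43.7, -35.4, 8], [43.7, -35.4, 8], [43.7, -35.4, 8], [43.7, -35.4, 8], [43.7, -35.4, 8], [43.7, -35.4, 8], [43.7, -35.4, 8]]' --angular '[[0, 0, 0], [0, 0, 0], [0, 0, 0], [0, 0, 0], [0, 0, 0], [0, 0, 0], [0, 0, 0], [0, 0, 0], [0, 0, 0], [0, 0, 0]]' --hand 255

```text
clock: 2.2
tcp_pos: [0.4865, -0.1244, 0.1514]
eef_rot: [3.141, -0.001, 0.259]
contact_force: [0.3, -0.3, 0.5]
finger_gap: 0.0002
```

Request:
step_arm --delta_pos '[[0, 0, 0], [0, 0, 0]]' --angular '[[0, 0, 0], [0, 0, 0]]'

```text
clock: 2.45
tcp_pos: [0.4851, -0.126, 0.1512]
eef_rot: [3.141, 0.001, 0.26]
contact_force: [-0.2, 0.3, -0.1]
finger_gap: 0.0002
```

```bash
cat >> h.py <<'E'
def wrist():
    s=arm.observe();p=arm.read_camera("wrist");R=RM(s["eef_rot"]);M=np.array(p["mount"])
    p["origin"]=s["tcp_pos"]+R@M[:3,3];p["rotation"]=R@M[:3,:3];return s,p
E
python3 - <<'E'
from h import *
s,p=wrist();save(p,"pics/w1.png");print(s["tcp_pos"],s["eef_rot"],s["contact_force"],s["finger_gap"],p["fovy"],s["clock"])
np.savez("w1.npz",o=p["origin"],R=p["rotation"],f=p["fovy"],cx=p["cx"],cy=p["cy"])
for X in ([.506,-.101,.067],[.442,-.028,.055],s["tcp_pos"]):print(proj(p,X))
E
```

```text
[ 0.48506048 -0.12601046  0.15124445] [3.14142021e+00 7.63786918e-04 2.59530300e-01] [-0.17010002  0.31789957 -0.1134388 ] 0.00015403817908318413 65.77956087369894 2.45
[287.86190693 199.46337688]
[162.7072045  259.28775688]
[317.77658239 299.00018671]
```

View pics/w1.png

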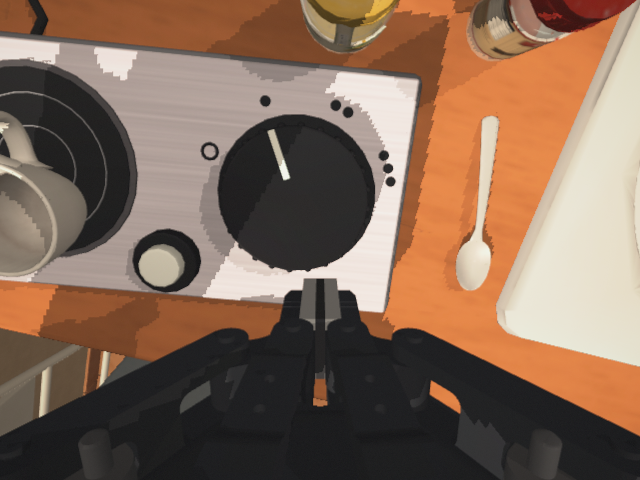

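Wrist view: dial centre about (297,192), pointer at one dot, button top (161,264), fingertip at (320,285).

```bash
python3 - <<'E'
from h import *
z=np.load("w1.npz");w=dict(color=np.zeros((480,640,3)),fovy=float(z["f"]),cx=float(z["cx"]),cy=float(z["cy"]),origin=z["o"],rotation=z["R"])
a=arm.read_camera("top")
A=lambda u,v:(u/2.4+249.7,v/2.4+129.7)
for n,pa,pw,h in(("dial",(375,337),(296.5,192.5),.067),("btn",(286,413),(162,264),.058),("tip",(348,291),(271,131),.067)):
    print(n,tri(ray(a,*A(*pa)),ray(w,*pw)).round(4),onz(a,*A(*pa),h).round(4),onz(w,*pw,h).round(4))
E
```

```text
dial [ 0.508  -0.1042  0.0452] [ 0.5068 -0.1012  0.067 ] [ 0.5116 -0.1051  0.067 ]
btn [ 0.4424 -0.0286  0.0608] [ 0.4436 -0.0274  0.058 ] [ 0.4399 -0.0291  0.058 ]
tip [ 0.5443 -0.0805  0.062 ] [ 0.5452 -0.0791  0.067 ] [ 0.543 -0.082  0.067]
```

Request:
step_arm --delta_pos '[[0, 0, 30], [0, 0, 30], [0, 0, 14], [0, 0, 3], [0, 0, 2], [0, 0, 2], [0, 0, 2]]' --angular '[[0, 0, 0], [0, 0, 0], [0, 0, 0], [0, 0, 0], [0, 0, 0], [0, 0, 0], [0, 0, 0]]'

```text
clock: 3.42
tcp_pos: [0.4859, -0.1261, 0.0688]
eef_rot: [3.141, -0.001, 0.259]
contact_force: [-0.5, 0.6, -1.2]
finger_gap: -0.0003
```

Request:
step_arm --delta_pos '[[0, 0, 1], [0, 0, 1], [0, 0, 0.5]]' --angular '[[0, 0, 0], [0, 0, 0], [0, 0, 0]]'

```text
clock: 3.8
tcp_pos: [0.486, -0.1264, 0.0669]
eef_rot: [3.14, -0.001, 0.259]
contact_force: [-2.1, -0.6, 12.7]
finger_gap: 0.0002
```

Request:
step_arm --delta_pos '[[-1.3, -2.2, 0], [-1.3, -2.2, 0], [-1.3, -2.2, 0], [-1.3, -2.2, 0], [-1.3, -2.2, 0]]' --angular '[[0, 0, 4.6], [0, 0, 4.6], [0, 0, 4.6], [0, 0, 4.6], [0, 0, 4.6]]'

```text
clock: 4.42
tcp_pos: [0.4789, -0.1167, 0.0669]
eef_rot: [3.14, -0.002, -0.146]
contact_force: [-1.3, -2.1, 7.6]
finger_gap: -0.0001
```

```bash
python3 - <<'E'
from h import *
s,p=wrist();save(p,"pics/w2.png");print(s["tcp_pos"],s["eef_rot"],s["contact_force"],s["moment"])
E
```

```text
[ 0.47893355 -0.11666846  0.06694871] [ 3.13962360e+00 -2.33419306e-03 -1.45627459e-01] [-1.25073369 -2.14730934  7.64662147] [-0.41091999  0.20613265 -0.07374056]
```

View pics/w2.png

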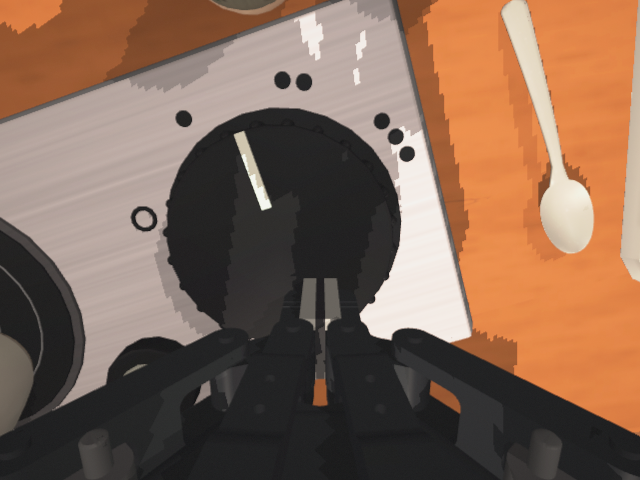

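The pointer (240,133) is about half-way between one dot (183,118) and two dots (293,81), so the dial is following the finger.

Request:
step_arm --delta_pos '[[-1.3, -2.2, 0.3], [-1.3, -2.2, 0], [-1.3, -2.2, 0], [-1.3, -2.2, 0], [-1.3, -2.2, 0], [0, 0, 0]]' --angular '[[0, 0, 4.6], [0, 0, 4.6], [0, 0, 4.6], [0, 0, 4.6], [0, 0, 4.4], [0, 0, 0]]'

```text
clock: 5.22
tcp_pos: [0.4459, -0.18, 0.0658]
eef_rot: [-3.071, 0.009, -0.431]
contact_force: [-0.8, 0.5, 0.3]
finger_gap: 0.0002
```

Request:
step_arm --delta_pos '[[0, 0, -4], [0, 0, -20], [0, 0, -30], [0, 0, 0]]' --angular '[[0, 0, 0], [0, 0, 0], [0, 0, 0], [0, 0, 0]]'

```text
clock: 5.72
tcp_pos: [0.4474, -0.183, 0.1219]
eef_rot: [-3.071, 0.005, -0.428]
contact_force: [0.3, -0.4, 0.6]
finger_gap: 0.0
```

```bash
python3 - <<'E'
from h import *
s,p=wrist();save(p,"pics/w3.png");print(s["tcp_pos"],s["eef_rot"],s["contact_force"])
print(proj(p,[.442,-.0285,.06]), arm.masks_of(p,"start_button_top")[:1] and arm.masks_of(p,"start_button_top")[0]["box"])
a=arm.read_camera("top")
for x,q in [(m["p"],m["box"]) for m in arm.masks_of(a,"start_button")[:2]]:print(x,q)
R=RM(s["eef_rot"]);print("tool delta to button mm",1000*R.T@(np.array([.442,-.0285,.075])-s["tcp_pos"]))
E
```

```text
[ 0.44738941 -0.18300687  0.12193375] [-3.07070596  0.00452678 -0.42786424] [ 0.30010374 -0.37431895  0.56520854]
[114.34723988 348.40876289] [115.3, 353.1, 51.6, 39.1]
0.6 [367.8, 302.4, 13.1, 14.4]
0.53 [263.1, 316.1, 30.5, 31.3]
tool delta to button mm [ -68.79971685 -134.64875997   56.92545252]
```

View pics/w3.png

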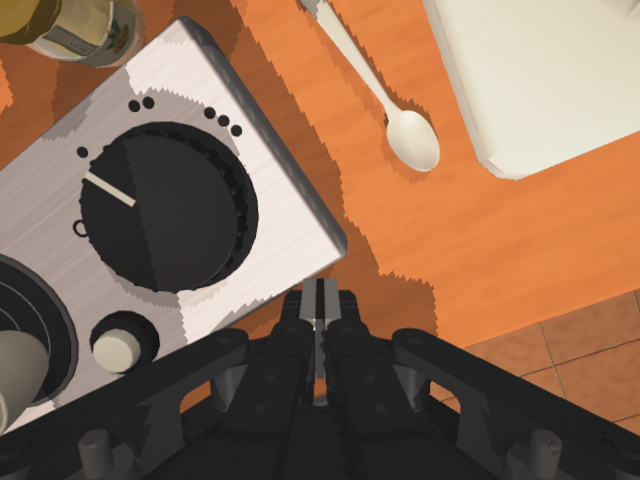

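The dial shows one dot or thereabouts (pointer end (88,175)), and the tool sits well off its path and tilted. Something displaced the arm in the last drag, so I'm checking the state before going on.

```bash
python3 - <<'E'
from h import *
s,p=wrist();print({k:np.round(v,3) for k,v in s.items()})
e=onz(p,88,175,.067);i=onz(p,135,204,.067);print(e,i,np.degrees(np.arctan2(*(e-i)[[1,0]])), np.degrees(np.arctan2(*(e-np.array([.508,-.103,.067]))[[1,0]])))
for n,d in(("ring",67.5),("1",22.5),("2",-22.5)):
    t=np.radians(d+9.5);print(n,proj(p,[.508+.063*np.cos(t),-.103+.063*np.sin(t),.046]))
a=arm.read_camera("top");save(a,"pics/t2.png");
c=cv2.imread("pics/t2.png")[130:380,250:530];cv2.imwrite("pics/t2c.png",cv2.resize(c,None,fx=2.4,fy=2.4,interpolation=2))
E
```

```text
{'clock': np.float64(5.975), 'q': array([-0.438,  0.179, -0.493,  0.91 ,  0.071,  3.133]), 'qvel': array([-0.004,  0.002,  0.001,  0.002,  0.   ,  0.002]), 'joint_torque': array([  0.052, -42.16 ,  30.526,   0.085,   0.295,   0.   ]), 'tcp_pos': array([ 0.445, -0.182,  0.119]), 'eef_rot': array([-3.071,  0.011, -0.429]), 'contact_force': array([ 0.167,  0.438, -0.513]), 'moment': array([-0.038, -0.016, -0.038]), 'finger_gap': np.float64(-0.0)}
[ 0.53867852 -0.08394442  0.067     ] [ 0.5144082  -0.09934858  0.067     ] 32.402938489101395 31.84596643619629
ring [ 71.38496649 222.79537807]
1 [ 70.97941342 145.07994438]
2 [129.65430128  95.67333934]
```

View pics/t2c.png

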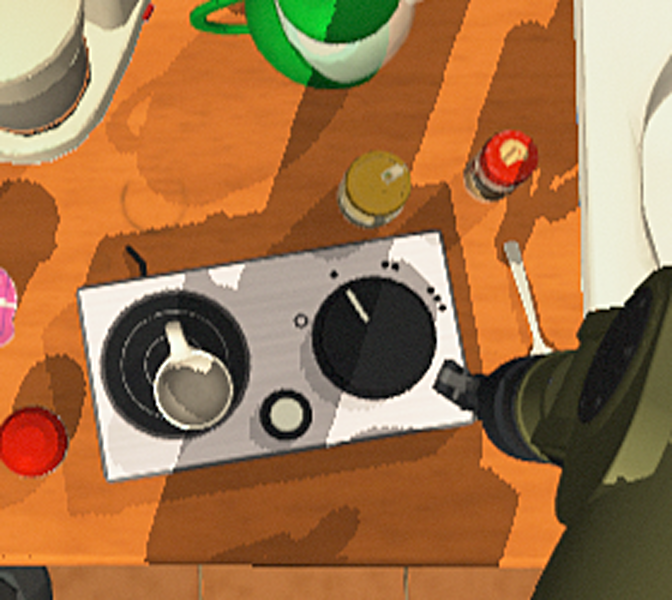

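The last joint ran into its range limit (q6 3.133), which threw the arm off the arc. The dial fell back to one dot; nothing else moved. I'll lift, turn the wrist the other way, and redo the drag with joint room to spare.

```bash
cat >> h.py <<'E'
def rv(yaw):
    s=arm.observe();R=RM(s["eef_rot"]);return np.degrees(Ro.from_matrix(R.T@RM([np.pi,0,yaw])).as_rotvec())
def dt(X):
    s=arm.observe();return 1000*RM(s["eef_rot"]).T@(np.array(X)-s["tcp_pos"])
E
python3 -c "
from h import *
print(rv(.8),rv(.8)/8)"
```

```text
[ -3.91538487  -1.95850785 -70.41145061] [-0.48942311 -0.24481348 -8.80143133]
```

Request:
step_arm --delta_pos '[[0, 0, -30], [0, 0, 0], [0, 0, 0], [0, 0, 0], [0, 0, 0], [0, 0, 0], [0, 0, 0], [0, 0, 0], [0, 0, 0], [0, 0, 0]]' --angular '[[0, 0, 0], [-0.5, -0.25, -8.8], [-0.5, -0.25, -8.8], [-0.5, -0.25, -8.8], [-0.5, -0.25, -8.8], [-0.5, -0.25, -8.8], [-0.5, -0.25, -8.8], [-0.5, -0.25, -8.8], [-0.5, -0.25, -8.8], [0, 0, 0]]'

```text
clock: 7.32
tcp_pos: [0.4442, -0.1846, 0.1491]
eef_rot: [3.14, 0.001, 0.798]
contact_force: [-0.1, -0.1, -0.3]
finger_gap: -0.0001
```

```bash
python3 -c "
from h import *
s=arm.observe();print(s['tcp_pos'],s['eef_rot'],s['q']);print(rv(.8),dt([.485,-.1265,.075]))"
```

```text
[ 0.44422588 -0.18460125  0.14909927] [3.14016683e+00 1.07693288e-03 7.98140107e-01] [-3.92793735e-01  1.42866944e-01 -4.58549455e-01  9.68455061e-01
 -1.52884898e-03  1.95065734e+00]
[ 0.08163631  0.06177965 -0.10652001] [ 70.14563847 -11.46583181  74.00749446]
```

Request:
step_arm --delta_pos '[[35, -5.7, 0], [35, -5.7, 0], [0, 0, 30], [0, 0, 30], [0, 0, 14], [0, 0, 4], [0, 0, 2], [0, 0, 1.2], [0, 0, 1], [0, 0, 1]]' --angular '[[0, 0, 0], [0, 0, 0], [0, 0, 0], [0, 0, 0], [0, 0, 0], [0, 0, 0], [0, 0, 0], [0, 0, 0], [0, 0, 0], [0, 0, 0]]'

```text
clock: 8.57
tcp_pos: [0.4857, -0.1271, 0.0669]
eef_rot: [3.138, 0.0, 0.799]
contact_force: [-1.9, 0.0, 11.0]
finger_gap: -0.0
```

```bash
python3 -c "
from h import *
s=arm.observe();print(s['tcp_pos'],s['eef_rot'],s['contact_force'])
c=dt([.508,-.103,.067])[:2];t=np.radians(4.6);print(c,c-np.array([[np.cos(t),-np.sin(t)],[np.sin(t),np.cos(t)]])@c)"
```

```text
[ 0.48573124 -0.12713239  0.0669059 ] [3.13824019e+00 4.33644816e-04 7.99387927e-01] [-1.86369507  0.01812743 11.03916979]
[32.82574303 -0.8582917 ] [ 0.03690164 -2.63535394]
```

Request:
step_arm --delta_pos '[[0, -2.6, 0], [0, -2.6, 0], [0, -2.6, 0], [0, -2.6, 0], [0, -2.6, 0.2], [0, -2.6, 0], [0, -2.6, 0], [0, -2.6, 0], [0, -2.6, 0], [0, 0, 0]]' --angular '[[0, 0, 4.6], [0, 0, 4.6], [0, 0, 4.6], [0, 0, 4.6], [0, 0, 4.6], [0, 0, 4.6], [0, 0, 4.6], [0, 0, 4.6], [0, 0, 4.6], [0, 0, 0]]'

```text
clock: 9.82
tcp_pos: [0.4757, -0.1067, 0.067]
eef_rot: [3.139, -0.003, 0.076]
contact_force: [-0.8, -0.6, 4.9]
finger_gap: -0.0002
```

Request:
step_arm --delta_pos '[[0, 0.5, 0], [0, -1.5, 0], [0, 0, 0]]' --angular '[[0, 0, 0], [0, 0, 2], [0, 0, 0]]'

```text
clock: 10.2
tcp_pos: [0.4756, -0.1059, 0.067]
eef_rot: [3.139, -0.003, 0.042]
contact_force: [0.4, -1.4, 5.8]
finger_gap: -0.0003
```

```bash
python3 - <<'E'
from h import *
s,p=wrist();save(p,"pics/w4.png");print(s["tcp_pos"],s["eef_rot"],s["contact_force"],s["q"][5])
E
```

```text
[ 0.4756103  -0.10585473  0.0669874 ] [ 3.13858641e+00 -2.88632600e-03  4.17130579e-02] [ 0.37937815 -1.37271936  5.76145936] 2.8823543637480737
```

View pics/w4.png

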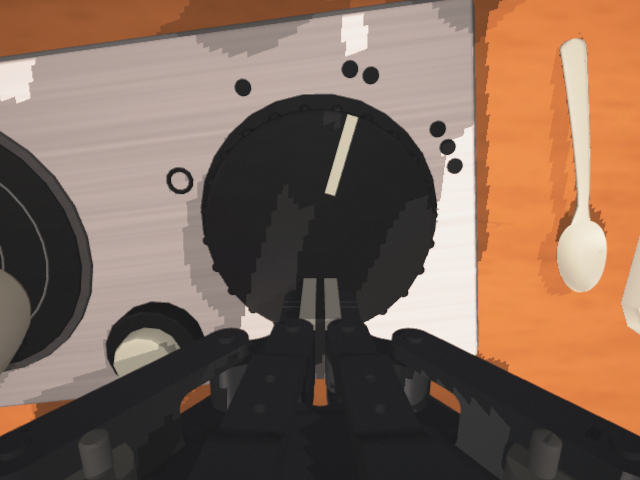

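The pointer (352,115) aims at the two-dot mark (360,72). I'll lift off straight up and check it after release.

Request:
step_arm --delta_pos '[[0, 0, -3], [0, 0, -20], [0, 0, -30], [0, 0, 0], [0, 0, 0]]' --angular '[[0, 0, 0], [0, 0, 0], [0, 0, 0], [0, 0, 0], [0, 0, 0]]'

```text
clock: 10.88
tcp_pos: [0.4743, -0.1054, 0.1186]
eef_rot: [3.14, -0.001, 0.042]
contact_force: [0.1, -0.8, 0.1]
finger_gap: -0.0
```

```bash
python3 - <<'E'
from h import *
s,p=wrist();save(p,"pics/w5.png");print(s["tcp_pos"],s["eef_rot"],s["contact_force"])
# pointer: bright pixels inside dial top disc
C=np.array([.508,-.103,.067]);g=p["color"].min(2)
v,u=np.nonzero(g>110);W=np.array([onz(p,a,b,.067) for a,b in zip(u,v)]);d=W[:,:2]-C[:2];r=np.hypot(*d.T);k=(r>.018)&(r<.042)&(d[:,0]>0)
m=d[k];print(len(m),np.degrees(np.arctan2(m[:,1].mean(),m[:,0].mean())),"want",9.5-22.5)
print(proj(p,[.442,-.0285,.06]),[ (x["p"],x["box"]) for x in arm.masks_of(p,"start_button_top")[:2]])
print("d",dt([.442,-.0285,.075]))
E
```

```text
[ 0.47426673 -0.10537398  0.11859604] [ 3.13951608e+00 -6.05585537e-04  4.20279944e-02] [ 0.06598476 -0.75609603  0.06888844]
429 -18.36589681055154 want -13.0
[185.63441866 301.27986424] [(0.8, [188.6, 306.2, 48.9, 43.4]), (0.17, [48.0, 264.6, 95.9, 171.1])]
d [-28.44596695 -78.09901116  42.92517801]
```

View pics/w5.png

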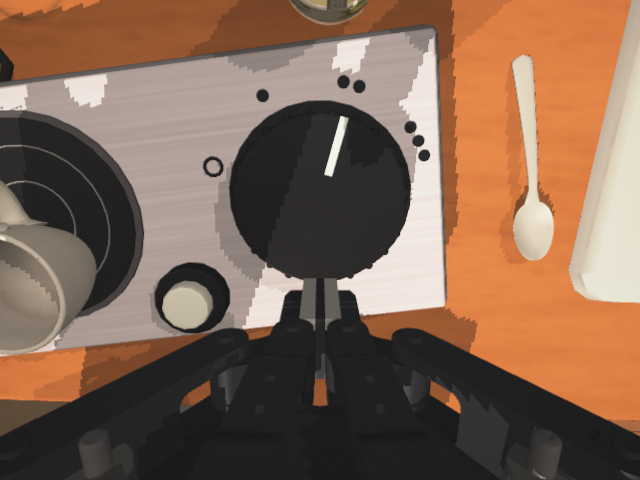

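Released: the pointer line (327,176)→(345,117) still aims at the two-dot mark (351,84), so it has clicked in. Next I turn the jaws away from the cup and go to the button.

Request:
step_arm --delta_pos '[[-9, -26, 0], [-9, -26, 0], [-9, -26, 0], [0, 0, 0]]' --angular '[[0, 0, 0], [0, 0, 0], [0, 0, 0], [0, 0, 0]]'

```text
clock: 11.48
tcp_pos: [0.4428, -0.0276, 0.1179]
eef_rot: [3.14, 0.001, 0.044]
contact_force: [0.6, -0.3, 0.5]
finger_gap: 0.0
```

Request:
step_arm --delta_pos '[[0, 0, 0], [0, 0, 0], [0, 0, 0], [0, 0, 0], [0, 0, 0], [0, 0, 0], [0, 0, 0], [0, 0, 0], [0, 0, 0]]' --angular '[[0, 0, -9], [0, 0, -9], [0, 0, -9], [0, 0, -9], [0, 0, -9], [0, 0, -9], [0, 0, -9], [0, 0, -9], [0, 0, 0]]'

```text
clock: 12.6
tcp_pos: [0.4444, -0.0293, 0.1184]
eef_rot: [3.141, 0.002, 1.296]
contact_force: [0.3, 0.4, -0.5]
finger_gap: -0.0001
```

```bash
python3 -c "
from h import *
s,p=wrist();print(s['tcp_pos'],s['eef_rot'],s['contact_force']);print(dt([.442,-.0285,.070]))
print(proj(p,[.442,-.0285,.06]),[(x['p'],x['box']) for x in arm.masks_of(p,'start_button')[:2]],proj(p,s['tcp_pos']))"
```

```text
[ 0.44435137 -0.02932106  0.11837357] [3.14054868e+00 2.27038435e-03 1.29630864e+00] [ 0.311377    0.42039707 -0.47602805]
[ 0.15864372 -2.52135438 48.4505718 ]
[315.0235126  252.47963381] [(0.96, [312.5, 253.3, 48.7, 45.2])] [319.34916647 297.49929638]
```

Request:
step_arm --delta_pos '[[0, -2.5, 20], [0, 0, 20], [0, 0, 8], [0, 0, 3], [0, 0, 2], [0, 0, 2], [0, 0, 0]]' --angular '[[0, 0, 0], [0, 0, 0], [0, 0, 0], [0, 0, 0], [0, 0, 0], [0, 0, 0], [0, 0, 0]]'

```text
clock: 13.58
tcp_pos: [0.4423, -0.0282, 0.0642]
eef_rot: [3.139, 0.002, 1.299]
contact_force: [-1.4, -0.1, 2.2]
finger_gap: -0.0
```

Request:
step_arm --delta_pos '[[0, 0, 1], [0, 0, 1], [0, 0, 1], [0, 0, 0]]' --angular '[[0, 0, 0], [0, 0, 0], [0, 0, 0], [0, 0, 0]]'

```text
clock: 14.08
tcp_pos: [0.4424, -0.0282, 0.0618]
eef_rot: [3.139, 0.002, 1.299]
contact_force: [-3.7, -0.5, 14.1]
finger_gap: 0.0001
```

Request:
step_arm --delta_pos '[[0, 0, 1], [0, 0, 1], [0, 0, 0]]' --angular '[[0, 0, 0], [0, 0, 0], [0, 0, 0]]'

```text
clock: 14.45
tcp_pos: [0.4426, -0.0282, 0.0614]
eef_rot: [3.138, 0.002, 1.299]
contact_force: [-10.4, 0.2, 34.2]
finger_gap: 0.0002
```

Force went 2.2 N at 64.2 mm, then a hard stop at about 61.8 mm (34 N). That fits 5 mm of travel from about 67 mm. Letting go.

Request:
step_arm --delta_pos '[[0, 0, -4], [0, 0, -5], [0, 0, -20], [0, 0, -40], [0, 0, -30], [0, 0, 0]]' --angular '[[0, 0, 0], [0, 0, 0], [0, 0, 0], [0, 0, 0], [0, 0, 0], [0, 0, 0]]'

```text
clock: 15.2
tcp_pos: [0.4437, -0.028, 0.1597]
eef_rot: [3.136, 0.001, 1.299]
contact_force: [0.2, -0.5, -0.3]
finger_gap: -0.0002
```

```bash
python3 - <<'E'
from h import *
s,p=wrist();print(s["tcp_pos"],s["contact_force"])
a=arm.read_camera("scene");save(a,"pics/s6.png")
x=p["color"][:,:,::-1]; y=cv2.resize(a["color"][120:370,250:480,::-1],None,fx=1.92,fy=1.92,interpolation=2)
cv2.imwrite("pics/c6.png",cv2.resize(np.hstack([cv2.resize(x,(640,480)),y]),(800,355)))
cv2.imwrite("pics/c6.png",cv2.resize(np.hstack([x[:, :480],y]),None,fx=.85,fy=.85))
E
```

```text
[ 0.44371244 -0.02795456  0.15972376] [ 0.24606455 -0.47612725 -0.25431583]
```

View pics/c6.png

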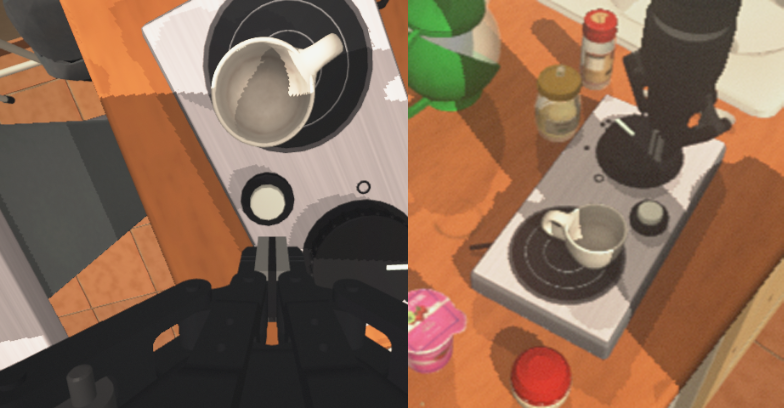

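The final view shows the pointer at two dots, the button up again, the cup in place, and the gripper clear.

```bash
python3 -c "
from station import arm
print(arm.finish_job())"
```

```text
the job is handed in; nothing more can be done
None
```

The dial is at two dots. After that I pressed the start button to its stop and let it go, and handed the job in at about 15 s of the 48 s allowed.

- **Dial:** I turned it one click by friction, with a closed fingertip pressing on its top at about 5–11 N. After lift-off the pointer aimed at the two-dot mark in the wrist picture. Its line gives about -15°, where -13° is wanted. A cruder pixel-based estimate gave -18°, which I put down to dial-centre error and parallax.
- **First try failed:** The last joint hit its range limit part-way through the turn. The fingertip slid off the dial and ended beside it, tilted by about 4°, and the dial fell back to one dot. Nothing else had moved in the top picture. I turned the wrist to give it room and repeated the turn.
- **Button:** It came to a hard stop at about 61.8 mm, which fits 5 mm of travel. The peak force there was about 34 N at the fingertip. The last picture shows the button up again.
- **Other things:** The cup, jar, spice jar, tub and timer look unmoved in the last picture. The arm hid the teaspoon there; it was last seen in the wrist picture before the button press, with no sign of having moved. The gripper was clear of everything, with no contact force.

I could not read the two joints directly. The dial angle comes from pictures, and the full button press from force and height.

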